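Set the dividers of a bearing-ring rack with a slotted spacer gauge

ROBOT

A 6-joint arm with a two-finger parallel gripper is mounted at the origin on a cart in front of the work surface, level with it; the furniture and walls round the work are solid. World frame = base frame: x ahead of the robot, y to its left, z up, the work surface at z = 0. Lengths are in m, angles in rad, forces in N, time in s.
With the tool pointing down it reaches from about 0.375 to 0.9 m from the base axis. Payload 3.1 kg.
Tool frame: the origin (TCP) lies at the very end of the fingers, on their centre line; the grasp point (between the pads) lies 19 mm behind it; z points along the fingers, y is the line along which they close (so a half turn about z gives the same grasp; the last joint's range is limited). The gripper opens to 87 mm and grips with 3 to 60 N. Pads are 19 mm wide; open, the fingers measure 117 mm over their backs; the gripper's body (75 mm by 190 mm) begins 51 mm behind the grasp point.
Start: joints at [-1.444, 0.527, 1.433, -0, 1.181, -0.178], TCP at [0.188, -0.596, 0.223] pointing down, gripper open.
Joint ranges: [-3.08, 3.08], [-0.75, 2.2], [0.22, 2.44], [-1.43, 4.57], [0, 2.65], [-2.85, 2.85]. Speed limits (rad/s): [2.79, 2.79, 3.14, 3.14, 3.14, 3.14].

INTERFACE

Orientations are given as a unit quaternion [x, y, z, w].
In Python, from rig import status, viewer, robot gives the robot as it stands.
- The arm moves only by the tool arm_command, never from a script. Its arguments are lists of equal length, an entry for each row: "delta_rot": the turn, a rotation vector about the tool's x, y, z in degrees, a list of three; "delta_pos": the shift along the tool's x, y, z in m, a list of three; "gripper": the closure, from -1 (fully open) to 1 (shut). In form: {"delta_rot": [[rx, ry, rz], ...], "delta_pos": [[dx, dy, dz], ...], "gripper": [gripper, ...]}. A call has 1 to 12 rows; each row is the pose to reach, as a shift and turn from the pose commanded when the call began, along the tool's axes at that moment; what a row does not reach only later rows make up. A row lasts 1/12 s, in which the tool goes at most 41.7 mm and 7.16 degrees, less where a joint would pass 70% of its speed; a pose out of reach is approached as far as the arm can. A call with a gripper value outside its range is refused whole. The fingers move at their own pace and stop on an object; "grip_force" is the grip in N (left out, the last holds). Time passes only in rows, so rows that repeat a pose let the fingers close. It gives the time, the measured TCP pose, the force, the opening and the grip force at its end, in the units of the state.
- status.get_obs(): the state, without advancing time (a new reading comes with each control period).
- viewer.camera(name): name is "scene" or "top"; returns a dict with "pixels" (480x640x3 uint8, blue, green, red), "fx", "fy", "cx", "cy" (pixels), "pose" (4x4, takes a point from camera to world coordinates). Camera axes: x right, y down, z forward; pixel columns grow to the right and rows downward; lengths in m; the calibration is good to about 2 mm. A picture is of the moment at which its call begins. There is no depth.
- robot.hand_in(): hands the job in; it is judged then, once.
The state is a dict: "time": time; "q": joint angles; "joint_velocities": joint speeds; "joint_torque": joint torques, N m; "position": TCP position; "tool_rot": TCP orientation; "ft_force": force on the tool from outside, world axes, zero at the start; "moment": the same for the moment, N m; "grip_width": finger opening in m; "grip_force": force on a finger pad.
Only numpy, scipy, OpenCV 4.12 (cv2) and the standard library are available. Lean on these libraries where they do the work, as an engineer would, in place of code of your own. Each camera call takes 0.05 s, during which the arm holds its last target. There are 200 camera calls.

TASK

Set the three sliding dividers of the bearing-ring rack to equal gaps with the setting gauge from the tray: beginning at the thick end plate, seat the gauge astride each divider in turn, thick leg towards the end plate, and draw the divider along until the thick leg comes up snug against the end plate's stop screw or the divider set before. Press lightly, so that nothing already set is shifted, and lift the gauge straight off each time. Finally stand it upright in the tray again; leave the rings and the loupe where they lie.

Things in the scene. Friction and masses are not known exactly. Their poses are not given: they have to be found in the camera images.
- rack: Fixed ring rack, 255 mm long. Stands on a 3.3 mm mat. Origin under its middle, on the mat; its y runs along the row, +y to the thick end plate. Two 10 mm guide rods along y (x = -24 and +24 mm, 26 mm up) carry the dividers. The far (-y) end plate is thin and low (48 mm).
- end_plate: Thick dark steel end plate at the rack's +y end, 80 x 16 x 85 mm (x, y, z), fixed. Origin under its middle, at mat height; axes as the rack's. In it, 70 mm up, sits the stop screw (stop_screw): a round flat steel button, 20 mm across, the datum of the row. It is locked 4 to 20 mm proud of the inner (-y) face, differently each time and not measured: find it by touch.
- divider1: First from the thick end plate: upright aluminium plate 76 x 8 x 85 mm (x, y, z), top edge fully rounded, 85 mm above the mat. Origin under its middle, at mat height, axes as the rack's. Slides along the rack's y only, held by friction: about 7 N moves it and it stays where left. Starts further from the end plate than its place, which is 24 mm clear of the stop screw's button.
- divider2: Second divider, the same as the first; its place is 24 mm clear of the first one (32 mm centre to centre). Starts further from the end plate than its place.
- divider3: Third divider, the same; its place is 24 mm clear of the second one (32 mm centre to centre). Starts further from the end plate than its place.
- gauge_mid (a point): Centre (half-way up) of the setting gauge: loose steel block, about 0.3 kg, 92 mm tall, upright in the tray. Lower half, below this point: 30 x 40 mm (its x, y), with a slot across the underside. Upper half: plain grip 26 mm (x) by 22 mm (y), 46 mm tall. In use its axes are parallel to the rack's. At the start its +y is within 0.75 rad of world +y.
- gauge_slot (a point): Middle of the roof of the slot in the gauge's underside, 20 mm below and 7 mm to -y of the gauge's centre. The slot runs along the gauge's x, is 10 mm wide (y) and 26 mm deep; the leg on its +y side is thick, 22 mm, that on its -y side thin, 8 mm. Astride a divider it has 2 mm of play; drawn to +y, thick leg against the part before, it leaves 24 mm clear.
- tray: Grey open parts tray, 75 x 110 x 22 mm (x, y, z), loose, walls and floor 2 mm; the gauge is taken from it and returns to it. Origin at the centre of its underside.
- ring_big: Bearing ring lying flat on the bench to the left of the rack, 80 mm across, 16 mm high, loose; left alone. Origin at the centre of its underside.
- ring_small: Smaller bearing ring lying flat on the bench to the left of the rack, 62 mm across, 12 mm high, loose; left alone. Origin at the centre of its underside.
- loupe: Black loupe, 32 mm across, 26 mm high, standing behind the rack, loose; left alone. Origin at the centre of its underside.

How it is judged:
On the way, in this order (a step that is already met when the one before it is completed fails the run):
1. the gauge bears on the end plate's stop screw (over 1 N) with the first divider drawn up, 24 mm clear of it within 1.5 mm (contact force between gauge and end_plate above 1 N and y of divider1 in the frame of stop_screw between -0.0295 and -0.0265 m), for 0.05 s.
2. the gauge bears on the first divider (over 1 N) with the second drawn up, both gaps 24 mm within 1.5 mm (contact force between gauge and divider1 above 1 N and y of divider1 in the frame of stop_screw between -0.0295 and -0.0265 m and y of divider2 in the frame of divider1 between -0.0335 and -0.0305 m), for 0.05 s.
3. the gauge bears on the second divider (over 1 N) with the third drawn up, all three gaps 24 mm within 1.5 mm (contact force between gauge and divider2 above 1 N and y of divider1 in the frame of stop_screw between -0.0295 and -0.0265 m and y of divider2 in the frame of divider1 between -0.0335 and -0.0305 m and y of divider3 in the frame of divider2 between -0.0335 and -0.0305 m), for 0.05 s.
At the end, for the whole second after the job is handed in: All three gaps (stop screw to first divider, first to second, second to third) are 24 mm within 1.5 mm; the gauge stands upright, at rest, on the floor of the tray, released; rings and loupe are where they lay (y of divider1 in the frame of stop_screw between -0.0295 and -0.0265 m and y of divider2 in the frame of divider1 between -0.0335 and -0.0305 m and y of divider3 in the frame of divider2 between -0.0335 and -0.0305 m and x of gauge_mid in the frame of tray between -0.03 and 0.03 m and y of gauge_mid in the frame of tray between -0.047 and 0.047 m and z of gauge_mid in the frame of tray between 0.042 and 0.054 m and angle between each of gauge_mid, tray's own z axis and vertical below 0.1 rad and linear speed of gauge below 0.02 m/s); the robot touches nothing.
It fails at once if the gauge is pressed on the end plate or its stop screw with more than 25 N (contact force between gauge and end_plate above 25 N).
It fails at once if the gauge is rammed on a divider with more than 70 N (contact force between gauge and divider1 above 70 N or contact force between gauge and divider2 above 70 N or contact force between gauge and divider3 above 70 N).
It fails at once if the ring big is moved more than 15 mm (distance of ring_big from where it was at the start of the episode above 0.015 m).
It fails at once if the ring small is moved more than 15 mm (distance of ring_small from where it was at the start of the episode above 0.015 m).
It fails at once if the loupe is moved more than 15 mm (distance of loupe from where it was at the start of the episode above 0.015 m).
It also fails if it takes over 72 s, if anything falls off the work surface, if the arm or the gripper's body presses on something with over 40 N, if the wrist force passes 120 N, or if a joint passes its speed limit or range.

## Working session

There is one attempt and no reset: what is moved stays moved. The work goes in short steps, Python scripts to look and compute and a tool call to move; the robot and the scene stay as the last step left them, time stands still between calls to the robot, and variables do not carry over. Pictures are saved under pics/ and viewed, at most 10 in all, crops included, and the job is handed in when it is done.

Besides the shell and the picture viewer there is one more tool, called after "Emit:" by a JSON object that holds its "method" and its "body". arm_command: Moves the arm, as the interface text tells. Its arguments: {"type":"object","properties":{"delta_rot":{"type":"array","items":{"type":"array","items":{"type":"number"}}},"delta_pos":{"type":"array","items":{"type":"array","items":{"type":"number"}}},"gripper":{"type":"array","items":{"type":"number"}},"grip_force":{"type":"number"}},"required":["delta_rot","delta_pos","gripper"]}

```bash
mkdir -p pics
python3 - <<'E'
from rig import status, viewer
import cv2,numpy as np
for n in("scene","top"):
    c=viewer.camera(n);cv2.imwrite(f"pics/{n}0.png",c["pixels"]);print(n,c["fx"],c["fy"],c["cx"],c["cy"]);print(np.round(c["pose"],4))
o=status.get_obs();print(o)
E
```

```text
scene 601.2247738418763 601.2247738418763 322.12845695737025 231.91088805067426
[[-0.6355 -0.5461  0.5459 -0.2468]
 [-0.7721  0.4434 -0.4553  0.6197]
 [ 0.0066 -0.7108 -0.7033  1.077 ]
 [ 0.      0.      0.      1.    ]]
top 617.4421719917958 617.4421719917958 315.10881336474387 248.6083335576829
[[ 0.0195 -0.9883  0.1513  0.3682]
 [-0.9998 -0.0201 -0.0026 -0.0602]
 [ 0.0056 -0.1512 -0.9885  1.2515]
 [ 0.      0.      0.      1.    ]]
{'time': 0.1, 'q': array([-1.44353247e+00,  5.28380445e-01,  1.43374693e+00, -1.87731778e-05,
        1.18142096e+00, -1.78504330e-01]), 'joint_velocities': array([ 4.53817539e-04, -2.83970949e-03, -1.76424625e-03, -1.14855585e-03,
       -1.76741020e-03, -6.31533015e-05]), 'joint_torque': array([-1.12189714e-04, -4.40985703e+01, -1.77151322e+01,  6.34379452e-02,
        5.33634145e-02, -5.67265624e-05]), 'position': array([ 0.18807741, -0.59534633,  0.22167371]), 'tool_rot': array([ 9.88334957e-01,  1.52292670e-01,  1.63720867e-05, -9.77740084e-04]), 'ft_force': array([ 0.32021397, -0.84132609, -0.68858486]), 'moment': array([0.0096061 , 0.05556583, 0.00920114]), 'grip_force': 0.0, 'grip_width': 0.0869139660029292}
```

View pics/scene0.png

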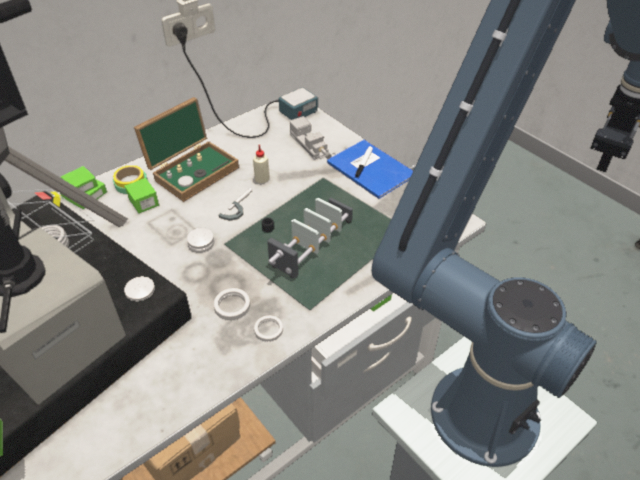

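View pics/top0.png

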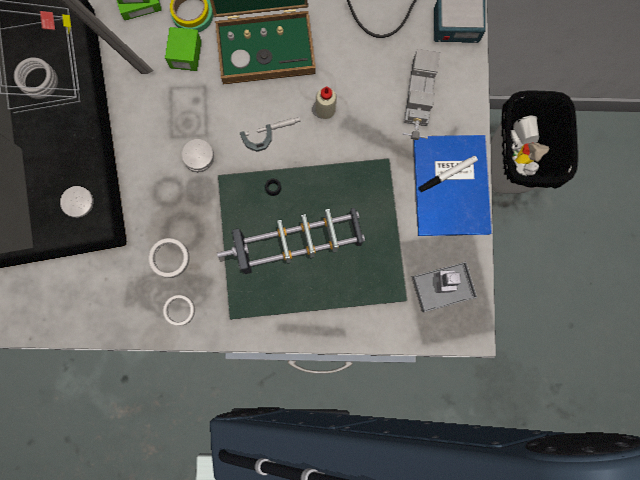

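The scene view has the rack at about (305,235), and the arm hides the tray. The top view shows the end plate at (240,250), dividers at (283,239), (308,233) and (330,229), the thin end at (360,227), and the tray at (444,287) with the gauge near (449,280).

Run:
```python
import cv2,numpy as np
a=cv2.imread("pics/top0.png")
r=cv2.resize(a[195:280,210:375],None,fx=4.8,fy=4.8,interpolation=cv2.INTER_CUBIC)
t=cv2.resize(a[255:320,405:485],None,fx=7,fy=7,interpolation=cv2.INTER_CUBIC)[:,:,:]
print(r.shape,t.shape)
cv2.imwrite("pics/r.png",r);cv2.imwrite("pics/t.png",t)
```

```text
(408, 792, 3) (455, 560, 3)
```

View pics/r.png

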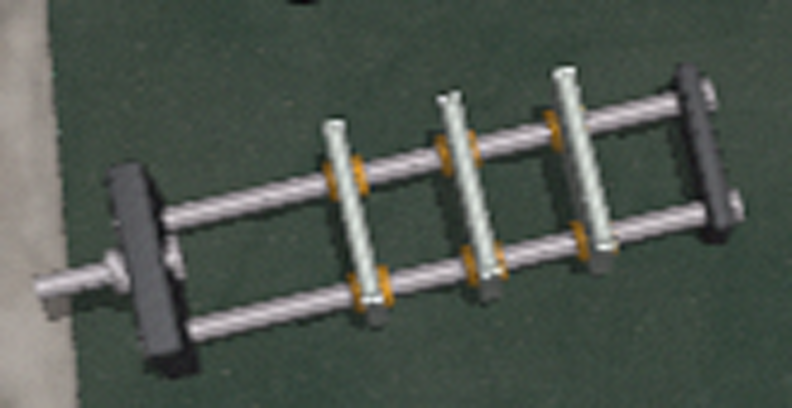

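View pics/t.png

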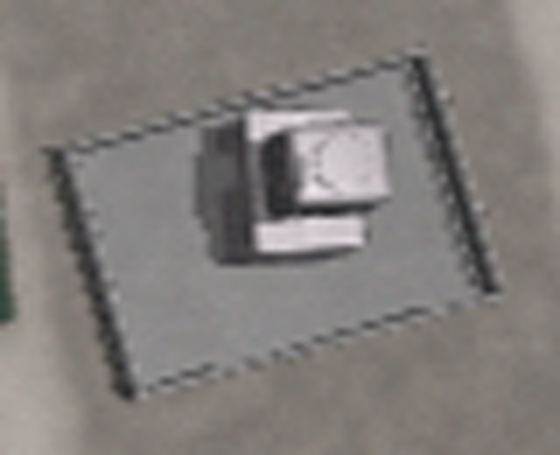

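The rack is clear: yaw about 14° CCW, end plate left, dividers about 50 mm apart. The gauge footprint, roughly (250..365, 110..250) in the tray crop, doesn't clearly match the stated orientation, so I'll zoom in more.

Run:
```python
import cv2,numpy as np
a=cv2.imread("pics/top0.png")
t=cv2.resize(a[266:296,430:466],None,fx=20,fy=20,interpolation=cv2.INTER_LANCZOS4)
t=cv2.convertScaleAbs(t,alpha=1.0)
cv2.imwrite("pics/t2.png",t)
print(a[266:296,430:466].max(2)[::1])if 0 else None
c=np.array([[0.0195,-0.9883,0.1513],[-0.9998,-0.0201,-0.0026],[0.0056,-0.1512,-0.9885]]);p=np.array([.3682,-.0602,1.2515])
def ray(u,v,z):
    d=c@np.array([(u-315.109)/617.442,(v-248.608)/617.442,1]);return p+d*(z-p[2])/d[2]
f=lambda L,o,s,z:[print(np.round(ray(o[0]+(x+.5)/s-.5,o[1]+(y+.5)/s-.5,z),4)) for x,y in L]
print("tray rim");f([(50,150),(420,55),(492,290),(130,395)],(405,255),7,.022)
print("grip top");f([(298,130),(385,127),(388,195),(300,208)],(405,255),7,.094)
print("block top");f([(248,110),(350,110),(365,250),(255,250)],(405,255),7,.048)
print("dividers top ends");f([(334,125),(373,303),(449,97),(489,275),(564,72),(604,247)],(210,195),4.8,.088)
print("end plate top");f([(108,172),(142,166),(187,345),(150,355)],(210,195),4.8,.088)
print("thin plate");f([(680,68),(695,68),(730,222),(708,226)],(210,195),4.8,.051)
```

```text
tray rim
[ 0.5048 -0.2579  0.022 ]
[ 0.5344 -0.3644  0.022 ]
[ 0.4673 -0.3838  0.022 ]
[ 0.4354 -0.2804  0.022 ]
grip top
[ 0.5036 -0.3133  0.094 ]
[ 0.5049 -0.3368  0.094 ]
[ 0.4865 -0.3373  0.094 ]
[ 0.4825 -0.3136  0.094 ]
block top
[ 0.5143 -0.3094  0.048 ]
[ 0.5149 -0.338   0.048 ]
[ 0.4757 -0.3416  0.048 ]
[ 0.475  -0.3109  0.048 ]
dividers top ends
[0.5992 0.0067 0.088 ]
[ 0.5277 -0.0108  0.088 ]
[ 0.6115 -0.039   0.088 ]
[ 0.5398 -0.0565  0.088 ]
[ 0.6227 -0.0849  0.088 ]
[ 0.552  -0.1019  0.088 ]
end plate top
[0.5782 0.0962 0.088 ]
[0.5809 0.0828 0.088 ]
[0.5094 0.0623 0.088 ]
[0.5052 0.0767 0.088 ]
thin plate
[ 0.6335 -0.1336  0.051 ]
[ 0.6336 -0.1399  0.051 ]
[ 0.5693 -0.1549  0.051 ]
[ 0.5674 -0.1458  0.051 ]
```

View pics/t2.png

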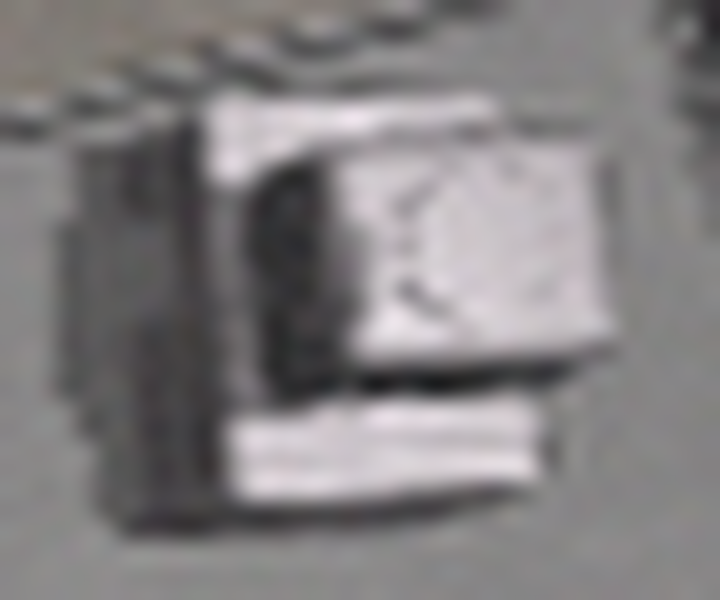

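The zoom settles it. The block's 40 mm side runs nearly along world x (about +4.5°) with its centre at (0.495, -0.325). That is 90° away from what the notes say, so I don't know which side the thick leg is on. I'll grip across the 22 mm side, lift, and check the slot with the scene camera.

Emit:
{"method": "arm_command", "body": {"delta_rot": [[0,0,-77],[0,0,-77],[0,0,-77],[0,0,-77],[0,0,-77],[0,0,-77],[0,0,-77],[0,0,-77],[0,0,-77],[0,0,-77],[0,0,-77],[0,0,-77]], "delta_pos": [[0.374,-0.165,0.05],[0.374,-0.165,0.05],[0.374,-0.165,0.05],[0.374,-0.165,0.05],[0.374,-0.165,0.05],[0.374,-0.165,0.05],[0.374,-0.165,0.05],[0.374,-0.165,0.05],[0.374,-0.165,0.05],[0.374,-0.165,0.05],[0.374,-0.165,0.05],[0.374,-0.165,0.05]], "gripper": [-1,-1,-1,-1,-1,-1,-1,-1,-1,-1,-1,-1]}}

```text
time: 1.1
position: [0.4963, -0.3236, 0.1717]
tool_rot: [0.676, 0.736, -0.0, -0.001]
ft_force: [-1.0, -1.1, -1.3]
grip_width: 0.0876
grip_force: 0.0
```

```bash
cat > h.py <<'E'
from rig import status, viewer
import numpy as np
from scipy.spatial.transform import Rotation as R
RY=0.25
ux=np.array([np.cos(RY),np.sin(RY),0]);uy=np.array([-np.sin(RY),np.cos(RY),0])
def go(p,psi=None):
    """tool-frame delta to world point p, tool down, tool y at heading psi (deg)"""
    o=status.get_obs();r=R.from_quat(o["tool_rot"])
    print("t",round(o["time"],2),"pos",np.round(o["position"],4),"F",np.round(o["ft_force"],1),"w",round(o["grip_width"],4),"gf",round(o["grip_force"],1))
    if psi is not None:
        a=np.radians(psi);y=np.array([np.cos(a),np.sin(a),0]);z=np.array([0,0,-1.]);t=R.from_matrix(np.c_[np.cross(y,z),y,z])
        print("rot",np.round((r.inv()*t).as_rotvec(degrees=True),2))
    if p is not None: print("dpos",np.round(r.inv().apply(np.array(p)-o["position"]),4))
    ty=r.apply([0,1,0]);print("ty heading",np.degrees(np.arctan2(ty[1],ty[0])), "q6",o["q"][5])
E
python3 -c "
from h import *
go([.495,-.325,.057],4.5)"
```

```text
t 1.1 pos [ 0.4963 -0.3236  0.1717] F [-1.  -1.1 -1.3] w 0.0876 gf 0.0
rot [-0.07 -0.07  0.37]
dpos [-0.0014 -0.0012  0.1147]
ty heading 4.867190974124509 q6 -0.8511532511291795
```

Emit:
{"method": "arm_command", "body": {"delta_rot": [[0,0,0],[0,0,0],[0,0,0],[0,0,0],[0,0,0],[0,0,0],[0,0,0],[0,0,0],[0,0,0],[0,0,0],[0,0,0],[0,0,0]], "delta_pos": [[-0.001,-0.001,0.04],[-0.001,-0.001,0.08],[-0.001,-0.001,0.115],[-0.001,-0.001,0.115],[-0.001,-0.001,0.115],[-0.001,-0.001,0.115],[-0.001,-0.001,0.115],[-0.001,-0.001,0.115],[-0.001,-0.001,0.115],[-0.001,-0.001,0.115],[-0.001,-0.001,0.115],[-0.001,-0.001,0.115]], "gripper": [-1,-1,-1,-1,1,1,1,1,1,1,1,1], "grip_force": 45}}

```text
time: 2.1
position: [0.4944, -0.3272, 0.0581]
tool_rot: [0.679, 0.734, -0.0, 0.0]
ft_force: [-0.8, -0.0, 0.3]
grip_width: 0.0415
grip_force: 0.0
```

Emit:
{"method": "arm_command", "body": {"delta_rot": [[0,0,0],[0,0,0],[0,0,0],[0,0,0],[0,0,0],[0,0,0]], "delta_pos": [[0,0,0],[0,0,0],[0,0,0],[0,0,0],[0,0,0],[0,0,0]], "gripper": [1,1,1,1,1,1]}}

```text
time: 2.6
position: [0.4944, -0.3271, 0.0574]
tool_rot: [0.679, 0.734, 0.0, 0.0]
ft_force: [0.9, 0.7, -1.3]
grip_width: 0.022
grip_force: 44.8
```

The grip width is 22 mm, which confirms the axis. Next I lift and look at the slot.

Emit:
{"method": "arm_command", "body": {"delta_rot": [[0,0,0],[0,0,0],[0,0,0],[0,0,0],[0,0,0],[0,0,0]], "delta_pos": [[0,0,-0.03],[0,0,-0.06],[0,0,-0.1],[0,0,-0.14],[0,0,-0.14],[0,0,-0.14]], "gripper": [1,1,1,1,1,1]}}

```text
time: 3.1
position: [0.4951, -0.328, 0.1999]
tool_rot: [0.679, 0.734, -0.0, 0.003]
ft_force: [-0.6, -0.2, -3.8]
grip_width: 0.0218
grip_force: 44.8
```

Run:
```python
from h import *
import cv2
c=viewer.camera("scene");a=c["pixels"];P=np.linalg.inv(c["pose"])
o=status.get_obs();p=o["position"];go(None)
def pr(w):
    q=P@np.r_[w,1];return int(c["fx"]*q[0]/q[2]+c["cx"]),int(c["fy"]*q[1]/q[2]+c["cy"])
for dz in(0,-.055):print(pr(p+[0,0,dz]))
u,v=pr(p+[0,0,-.03])
y0=max(0,v-35);x0=max(0,u-45)
cv2.imwrite("pics/s1.png",cv2.resize(a[y0:y0+70,x0:x0+90],None,fx=8,fy=8,interpolation=cv2.INTER_CUBIC))
```

```text
t 3.15 pos [ 0.4937 -0.3267  0.1976] F [ 0.5  1.  -3. ] w 0.0217 gf 44.8
ty heading 4.5266926574587565 q6 -0.8519787654921264
(427, 149)
(424, 167)
```

View pics/s1.png

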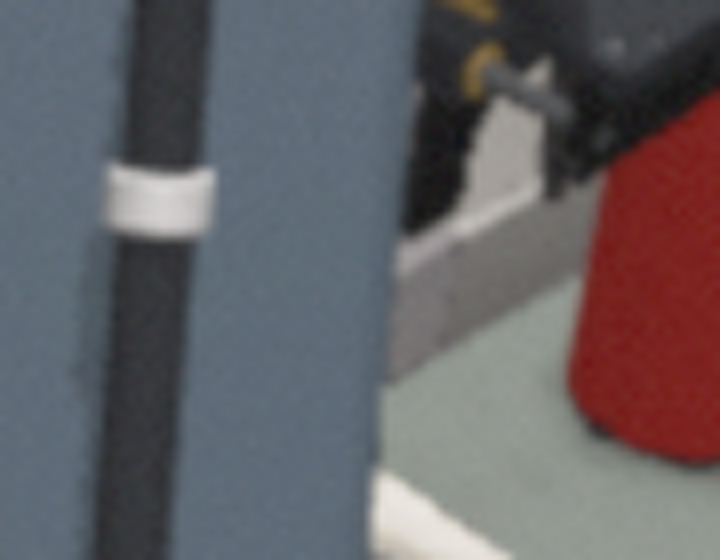

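The arm blocks that view. I'll carry the gauge over the rack at a heading that turns the slot end towards the scene camera.

```bash
python3 -c "
from h import *
go([.54,0,.215],52)"
```

```text
t 3.15 pos [ 0.4937 -0.3267  0.1976] F [ 0.5  1.  -3. ] w 0.0217 gf 44.8
rot [-2.000e-02 -3.000e-02 -4.747e+01]
dpos [ 0.322   0.0719 -0.0174]
ty heading 4.5266926574587565 q6 -0.8519787654921264
```

Emit:
{"method": "arm_command", "body": {"delta_rot": [[0,0,-47.5],[0,0,-47.5],[0,0,-47.5],[0,0,-47.5],[0,0,-47.5],[0,0,-47.5],[0,0,-47.5],[0,0,-47.5],[0,0,-47.5],[0,0,-47.5]], "delta_pos": [[0.322,0.072,-0.017],[0.322,0.072,-0.017],[0.322,0.072,-0.017],[0.322,0.072,-0.017],[0.322,0.072,-0.017],[0.322,0.072,-0.017],[0.322,0.072,-0.017],[0.322,0.072,-0.017],[0.322,0.072,-0.017],[0.322,0.072,-0.017]], "gripper": [1,1,1,1,1,1,1,1,1,1]}}

```text
time: 3.98
position: [0.5386, 0.0022, 0.2121]
tool_rot: [0.323, 0.946, -0.001, -0.003]
ft_force: [0.3, -0.8, -2.8]
grip_width: 0.0218
grip_force: 44.9
```

Run:
```python
from h import *
import cv2
c=viewer.camera("scene");a=c["pixels"];P=np.linalg.inv(c["pose"])
o=status.get_obs();p=o["position"];go(None)
def pr(w):
    q=P@np.r_[w,1];return int(c["fx"]*q[0]/q[2]+c["cx"]),int(c["fy"]*q[1]/q[2]+c["cy"])
u,v=pr(p+[0,0,-.03]);print(u,v)
y0=max(0,v-35);x0=max(0,u-45)
cv2.imwrite("pics/s2.png",cv2.resize(a[y0:y0+70,x0:x0+90],None,fx=8,fy=8,interpolation=cv2.INTER_CUBIC))
```

```text
t 4.03 pos [0.5389 0.0006 0.2123] F [-0.5  0.1 -2.8] w 0.0215 gf 44.9
ty heading 52.16194977868929 q6 -1.1159520179783298
309 201
```

View pics/s2.png

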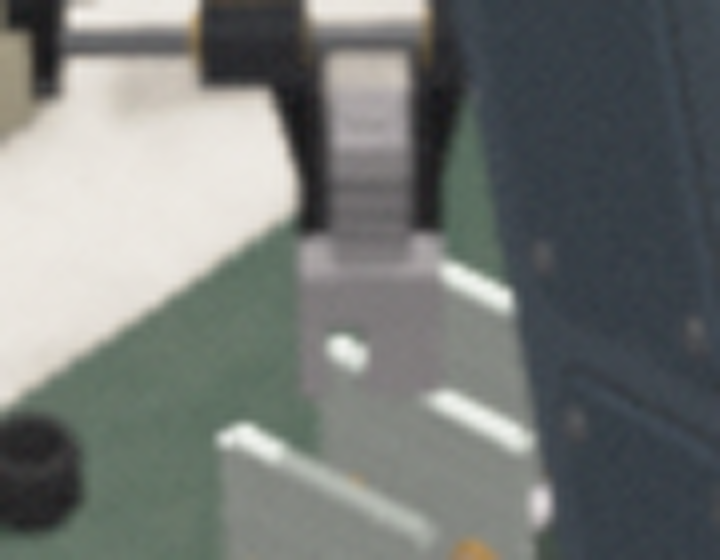

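The slot shows at columns 325–365 of the block (300–440), so the thin leg is on the left and the thick leg on the right. Gauge +y is therefore opposite to tool y, and over the rack tool y must head -75.7°. Next I hover over divider 1.

Run:
```python
from h import *
import cv2
a=cv2.imread("pics/s2.png")
for y in(375,):print([tuple(int(k) for k in a[y,x]) for x in range(292,460,12)])
go(.5457*ux-.1343*uy+[0,0,.155],-75.7)
```

```text
[(101, 111, 99), (118, 120, 121), (126, 123, 128), (125, 128, 128), (131, 137, 134), (142, 146, 142), (131, 135, 134), (126, 123, 129), (128, 126, 129), (125, 125, 129), (125, 124, 128), (124, 123, 128), (125, 126, 129), (127, 131, 128)]
t 4.03 pos [0.5389 0.0006 0.2123] F [-0.5  0.1 -2.8] w 0.0215 gf 44.9
rot [-3.6000e-01  5.0000e-02  1.2786e+02]
dpos [-0.0158  0.0177  0.0572]
ty heading 52.16194977868929 q6 -1.1159520179783298
```

Emit:
{"method": "arm_command", "body": {"delta_rot": [[0,0,80],[0,0,80],[0,0,80],[0,0,80],[0,0,80],[0,0,80],[0,0,80],[0,0,80],[0,0,80],[0,0,80],[0,0,80],[0,0,80]], "delta_pos": [[-0.016,0.018,0],[-0.016,0.018,0],[-0.016,0.018,0],[-0.016,0.018,0],[-0.016,0.018,0],[-0.016,0.018,0],[-0.016,0.018,0],[-0.016,0.018,0],[-0.016,0.018,0],[-0.016,0.018,0],[-0.016,0.018,0],[-0.016,0.018,0]], "gripper": [1,1,1,1,1,1,1,1,1,1,1,1]}}

```text
time: 5.03
position: [0.5633, 0.0019, 0.213]
tool_rot: [0.859, 0.513, -0.001, -0.001]
ft_force: [-0.1, -0.1, -3.4]
grip_width: 0.0221
grip_force: 44.9
```

Run:
```python
from h import *
go(.5457*ux-.1343*uy+[0,0,.155],-75.7)
```

```text
t 5.03 pos [0.5633 0.0019 0.213 ] F [-0.1 -0.1 -3.4] w 0.0221 gf 44.9
rot [-0.12  0.15 47.38]
dpos [ 0.002  -0.0024  0.0581]
ty heading -28.31857318669272 q6 0.2999203708022488
```

Emit:
{"method": "arm_command", "body": {"delta_rot": [[0,0,47.4],[0,0,47.4],[0,0,47.4],[0,0,47.4],[0,0,47.4],[0,0,47.4],[0,0,47.4],[0,0,47.4],[0,0,47.4],[0,0,47.4]], "delta_pos": [[0.002,-0.0024,0],[0.002,-0.0024,0],[0.002,-0.0024,0],[0.002,-0.0024,0],[0.002,-0.0024,0],[0.002,-0.0024,0],[0.002,-0.0024,0.02],[0.002,-0.0024,0.04],[0.002,-0.0024,0.058],[0.002,-0.0024,0.058]], "gripper": [1,1,1,1,1,1,1,1,1,1]}}

```text
time: 5.87
position: [0.5596, 0.006, 0.1523]
tool_rot: [0.992, 0.127, -0.005, -0.001]
ft_force: [-0.2, 0.3, -3.2]
grip_width: 0.022
grip_force: 44.9
```

Run:
```python
from h import *
import cv2
go(.5457*ux-.1343*uy+[0,0,.143],-75.7)
for n in("top","scene"):
    c=viewer.camera(n);P=np.linalg.inv(c["pose"])
    q=P@np.r_[status.get_obs()["position"]-[0,0,.055],1];u=int(c["fx"]*q[0]/q[2]+c["cx"]);v=int(c["fy"]*q[1]/q[2]+c["cy"]);print(n,u,v)
    cv2.imwrite("pics/%s3.png"%n,c["pixels"])
    k=cv2.resize(c["pixels"][v-30:v+30,u-40:u+40],None,fx=8,fy=8,interpolation=cv2.INTER_CUBIC)
    cv2.imwrite("pics/%s3c.png"%n,k)
```

```text
t 5.87 pos [0.5596 0.006  0.1523] F [-0.2  0.3 -3.2] w 0.022 gf 44.9
rot [-0.22  0.53  0.34]
dpos [0.0021 0.0017 0.0093]
ty heading -75.36459189144331 q6 1.1268081028668147
top 278 239
scene 302 223
```

View pics/scene3c.png

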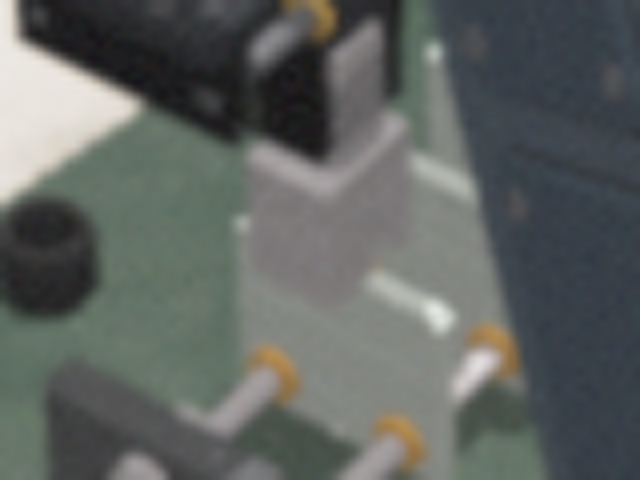

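The gauge is over divider 1, which sticks out at (240,222) and (445,320), and its thick side faces the end plate. I'll take a settled reading and descend.

Run:
```python
from h import *
go(.5457*ux-.1343*uy+[0,0,.138],-75.7)
```

```text
t 5.97 pos [0.5623 0.0059 0.1555] F [ 1.  -0.3 -2.5] w 0.0214 gf 44.9
rot [-0.06  0.16  0.32]
dpos [-0.0006  0.0009  0.0175]
ty heading -75.38218232272268 q6 1.1277088824818013
```

Emit:
{"method": "arm_command", "body": {"delta_rot": [[0,0,0.3],[0,0,0.3],[0,0,0.3],[0,0,0.3],[0,0,0.3],[0,0,0.3],[0,0,0.3],[0,0,0.3]], "delta_pos": [[0,0.001,0.008],[0,0.001,0.01],[0,0.001,0.011],[0,0.001,0.012],[0,0.001,0.013],[0,0.001,0.014],[0,0.001,0.015],[0,0.001,0.016]], "gripper": [1,1,1,1,1,1,1,1]}}

```text
time: 6.63
position: [0.5635, 0.0059, 0.1407]
tool_rot: [0.992, 0.125, 0.0, 0.0]
ft_force: [-0.4, -0.7, -3.1]
grip_width: 0.0219
grip_force: 44.9
```

Emit:
{"method": "arm_command", "body": {"delta_rot": [[0,0,0],[0,0,0],[0,0,0],[0,0,0],[0,0,0]], "delta_pos": [[0,0,0.002],[0,0,0.004],[0,0,0.006],[0,0,0.008],[0,0,0.01]], "gripper": [1,1,1,1,1]}}

```text
time: 7.05
position: [0.5635, 0.0057, 0.1304]
tool_rot: [0.992, 0.125, 0.0, 0.0]
ft_force: [0.9, -0.9, -2.7]
grip_width: 0.0219
grip_force: 44.9
```

Run:
```python
from h import *
go(.5457*ux-.1343*uy+[0,0,.120],-75.7)
```

```text
t 7.05 pos [0.5635 0.0057 0.1304] F [ 0.9 -0.9 -2.7] w 0.0219 gf 44.9
rot [ 0.02 -0.01  0.03]
dpos [-0.0017  0.0004  0.0104]
ty heading -75.6739068020467 q6 1.1328780772522593
```

It is astride, with no contact force. I'll seat it deeper and draw towards the end plate.

Emit:
{"method": "arm_command", "body": {"delta_rot": [[0,0,0],[0,0,0],[0,0,0],[0,0,0],[0,0,0],[0,0,0],[0,0,0],[0,0,0],[0,0,0],[0,0,0],[0,0,0],[0,0,0]], "delta_pos": [[0,0,0.003],[0,0,0.006],[0,0,0.009],[0,-0.003,0.009],[0,-0.006,0.009],[0,-0.009,0.009],[0,-0.012,0.009],[0,-0.015,0.009],[0,-0.018,0.009],[0,-0.021,0.009],[0,-0.023,0.009],[0,-0.025,0.009]], "gripper": [1,1,1,1,1,1,1,1,1,1,1,1]}}

```text
time: 8.05
position: [0.558, 0.028, 0.1211]
tool_rot: [0.992, 0.125, 0.0, 0.002]
ft_force: [1.9, -7.8, -6.6]
grip_width: 0.0221
grip_force: 44.9
```

Run:
```python
from h import *
go(None);o=status.get_obs();print("s,r,Fs",uy@o["position"],ux@o["position"],uy@o["ft_force"])
```

```text
t 8.05 pos [0.558  0.028  0.1211] F [ 1.9 -7.8 -6.6] w 0.0221 gf 44.9
ty heading -75.60090478955773 q6 1.1749122231572333
s,r,Fs -0.11093793711463228 0.5475426199619893 -8.072728447386085
```

Emit:
{"method": "arm_command", "body": {"delta_rot": [[0,0,0],[0,0,0],[0,0,0],[0,0,0]], "delta_pos": [[0,-0.001,0],[0,-0.002,0],[0,-0.003,0],[0,-0.004,0]], "gripper": [1,1,1,1]}}

```text
time: 8.38
position: [0.557, 0.0318, 0.1212]
tool_rot: [0.992, 0.125, 0.0, 0.002]
ft_force: [-0.4, -6.8, -6.6]
grip_width: 0.0221
grip_force: 44.9
```

Emit:
{"method": "arm_command", "body": {"delta_rot": [[0,0,0],[0,0,0],[0,0,0]], "delta_pos": [[0,-0.001,0],[0,-0.002,0],[0,-0.003,0]], "gripper": [1,1,1]}}

```text
time: 8.63
position: [0.5562, 0.0347, 0.1211]
tool_rot: [0.992, 0.125, 0.0, 0.002]
ft_force: [0.5, -7.5, -7.2]
grip_width: 0.022
grip_force: 44.9
```

Emit:
{"method": "arm_command", "body": {"delta_rot": [[0,0,0],[0,0,0],[0,0,0]], "delta_pos": [[0,-0.001,0],[0,-0.002,0],[0,-0.003,0]], "gripper": [1,1,1]}}

```text
time: 8.88
position: [0.5555, 0.0377, 0.1211]
tool_rot: [0.992, 0.125, 0.0, 0.002]
ft_force: [2.3, -6.3, -5.7]
grip_width: 0.0221
grip_force: 44.9
```

Emit:
{"method": "arm_command", "body": {"delta_rot": [[0,0,0],[0,0,0],[0,0,0]], "delta_pos": [[0,-0.001,0],[0,-0.002,0],[0,-0.003,0]], "gripper": [1,1,1]}}

```text
time: 9.13
position: [0.5548, 0.0406, 0.1211]
tool_rot: [0.992, 0.125, 0.0, 0.002]
ft_force: [0.9, -6.4, -5.6]
grip_width: 0.0218
grip_force: 44.9
```

Emit:
{"method": "arm_command", "body": {"delta_rot": [[0,0,0],[0,0,0],[0,0,0]], "delta_pos": [[0,-0.001,0],[0,-0.002,0],[0,-0.003,0]], "gripper": [1,1,1]}}

```text
time: 9.38
position: [0.554, 0.0435, 0.1211]
tool_rot: [0.992, 0.125, 0.0, 0.002]
ft_force: [0.5, -7.3, -6.1]
grip_width: 0.0218
grip_force: 44.9
```

Emit:
{"method": "arm_command", "body": {"delta_rot": [[0,0,0],[0,0,0],[0,0,0]], "delta_pos": [[0,-0.001,0],[0,-0.002,0],[0,-0.0025,0]], "gripper": [1,1,1]}}

```text
time: 9.63
position: [0.5534, 0.046, 0.1211]
tool_rot: [0.992, 0.125, 0.0, 0.002]
ft_force: [1.7, -7.4, -6.2]
grip_width: 0.0215
grip_force: 44.9
```

Emit:
{"method": "arm_command", "body": {"delta_rot": [[0,0,0],[0,0,0],[0,0,0]], "delta_pos": [[0,-0.001,0],[0,-0.002,0],[0,-0.0025,0]], "gripper": [1,1,1]}}

```text
time: 9.88
position: [0.5529, 0.048, 0.1212]
tool_rot: [0.992, 0.126, 0.0, 0.002]
ft_force: [0.9, -9.1, -6.2]
grip_width: 0.022
grip_force: 44.9
```

Emit:
{"method": "arm_command", "body": {"delta_rot": [[0,0,0],[0,0,0]], "delta_pos": [[0,-0.0005,0],[0,-0.001,0]], "gripper": [1,1]}}

```text
time: 10.05
position: [0.5529, 0.0481, 0.1212]
tool_rot: [0.992, 0.126, 0.001, 0.003]
ft_force: [1.0, -10.7, -6.0]
grip_width: 0.0216
grip_force: 44.9
```

The force rose and motion stopped, so the thick leg is on the stop screw. One slight extra press and a hold, then I relax.

Emit:
{"method": "arm_command", "body": {"delta_rot": [[0,0,0],[0,0,0],[0,0,0]], "delta_pos": [[0,-0.0007,0],[0,-0.0007,0],[0,-0.0007,0]], "gripper": [1,1,1]}}

```text
time: 10.3
position: [0.5529, 0.0483, 0.1213]
tool_rot: [0.992, 0.126, 0.001, 0.004]
ft_force: [1.1, -10.9, -6.1]
grip_width: 0.0217
grip_force: 44.9
```

Emit:
{"method": "arm_command", "body": {"delta_rot": [[0,0,0],[0,0,0],[0,0,0]], "delta_pos": [[0,0.001,0],[0,0.0025,0],[0,0.0025,0]], "gripper": [1,1,1]}}

```text
time: 10.55
position: [0.553, 0.0478, 0.1214]
tool_rot: [0.992, 0.125, 0.0, 0.001]
ft_force: [1.4, -6.5, -4.2]
grip_width: 0.022
grip_force: 44.9
```

Run:
```python
from h import *
go(.5457*ux-.0940*uy+[0,0,.120],-75.7);o=status.get_obs();print("s,r,Fs",uy@o["position"],ux@o["position"],uy@o["ft_force"])
```

```text
t 10.55 pos [0.553  0.0478 0.1214] F [ 1.4 -6.5 -4.2] w 0.022 gf 44.9
rot [ 0.17 -0.03  0.06]
dpos [-0.0019  0.0035  0.0014]
ty heading -75.64354569553132 q6 1.2089966948167454
s,r,Fs -0.09044679589540658 0.5475983103677601 -6.678172661950745
```

Emit:
{"method": "arm_command", "body": {"delta_rot": [[0,0,0],[0,0,0],[0,0,0],[0,0,0],[0,0,0]], "delta_pos": [[0,-0.0015,0],[0,-0.003,0],[0,-0.004,0],[0,-0.0045,0],[0,-0.0045,0]], "gripper": [1,1,1,1,1]}}

```text
time: 10.97
position: [0.553, 0.0487, 0.1217]
tool_rot: [0.992, 0.127, 0.001, 0.005]
ft_force: [0.9, -16.8, -5.4]
grip_width: 0.0219
grip_force: 45.0
```

Emit:
{"method": "arm_command", "body": {"delta_rot": [[0,0,0],[0,0,0],[0,0,0],[0,0,0]], "delta_pos": [[0,0.003,0],[0,0.005,0],[0,0.006,0],[0,0.006,0]], "gripper": [1,1,1,1]}}

```text
time: 11.3
position: [0.553, 0.0477, 0.1215]
tool_rot: [0.992, 0.125, 0.0, 0.0]
ft_force: [2.2, -4.0, -4.1]
grip_width: 0.0211
grip_force: 44.9
```

Run:
```python
from h import *
go(None);o=status.get_obs();print("s,r,Fs",uy@o["position"],ux@o["position"],uy@o["ft_force"])
```

```text
t 11.3 pos [0.553  0.0477 0.1215] F [ 2.2 -4.  -4.1] w 0.0211 gf 44.9
ty heading -75.67624518333028 q6 1.2064181823485702
s,r,Fs -0.09062099631991455 0.5476146396050752 -4.409405993705154
```

Emit:
{"method": "arm_command", "body": {"delta_rot": [[0,0,0],[0,0,0],[0,0,0]], "delta_pos": [[0,0.0015,0],[0,0.002,0],[0,0.002,0]], "gripper": [1,1,1]}}

```text
time: 11.55
position: [0.5523, 0.0471, 0.1214]
tool_rot: [0.992, 0.125, -0.001, -0.001]
ft_force: [0.0, 0.3, -2.8]
grip_width: 0.0215
grip_force: 44.9
```

Run:
```python
from h import *
go(None);o=status.get_obs();print("s,r,Fs",uy@o["position"],ux@o["position"],uy@o["ft_force"])
```

```text
t 11.55 pos [0.5523 0.0471 0.1214] F [ 0.   0.3 -2.8] w 0.0215 gf 44.9
ty heading -75.68262581759545 q6 1.2028556615443555
s,r,Fs -0.09100310717784225 0.5468075583665541 0.3243333616289043
```

Released. I lift straight up and move over divider 2.

Emit:
{"method": "arm_command", "body": {"delta_rot": [[0,0,0],[0,0,0],[0,0,0],[0,0,0],[0,0,0],[0,0,0],[0,0,0],[0,0,0]], "delta_pos": [[0,0,-0.012],[0,0,-0.024],[0,0,-0.034],[0,0.03,-0.034],[0,0.06,-0.034],[0,0.0907,-0.034],[0,0.0907,-0.034],[0,0.0907,-0.034]], "gripper": [1,1,1,1,1,1,1,1]}}

```text
time: 12.22
position: [0.5759, -0.0428, 0.1558]
tool_rot: [0.992, 0.123, 0.0, -0.0]
ft_force: [-0.8, 0.8, -2.6]
grip_width: 0.0216
grip_force: 44.8
```

Run:
```python
from h import *
go(.5457*ux-.1817*uy+[0,0,.138],-75.7);o=status.get_obs();print("s,r,Fs",uy@o["position"],ux@o["position"],uy@o["ft_force"])
import cv2
c=viewer.camera("top");a=c["pixels"];cv2.imwrite("pics/top4.png",a)
```

```text
t 12.22 pos [ 0.5759 -0.0428  0.1558] F [-0.8  0.8 -2.6] w 0.0216 gf 44.8
rot [-0.02 -0.04 -0.14]
dpos [-0.0018 -0.0023  0.0178]
ty heading -75.84305032441642 q6 1.0553099399162413
s,r,Fs -0.1839908032512551 0.5474319646318819 0.9734688354902921
```

Emit:
{"method": "arm_command", "body": {"delta_rot": [[0,0,0],[0,0,0],[0,0,0],[0,0,0],[0,0,0],[0,0,0],[0,0,0],[0,0,0],[0,0,0]], "delta_pos": [[-0.001,-0.002,0],[-0.001,-0.002,0.008],[-0.001,-0.002,0.01],[-0.001,-0.002,0.011],[-0.001,-0.002,0.012],[-0.001,-0.002,0.013],[-0.001,-0.002,0.014],[-0.001,-0.002,0.015],[-0.001,-0.002,0.016]], "gripper": [1,1,1,1,1,1,1,1,1]}}

```text
time: 13.02
position: [0.5749, -0.0406, 0.14]
tool_rot: [0.992, 0.125, 0.001, 0.001]
ft_force: [0.7, -1.9, -1.6]
grip_width: 0.0217
grip_force: 44.9
```

Run:
```python
from h import *
go(.5457*ux-.1817*uy+[0,0,.138],-75.7);o=status.get_obs();print("s,r,Fs",uy@o["position"],ux@o["position"],uy@o["ft_force"])
```

```text
t 13.02 pos [ 0.5749 -0.0406  0.14  ] F [ 0.7 -1.9 -1.6] w 0.0217 gf 44.9
rot [ 0.1  -0.09  0.04]
dpos [-0.0012  0.0001  0.002 ]
ty heading -75.66295671461037 q6 1.0572415679008338
s,r,Fs -0.18159284003347154 0.5469345685137593 -2.043645261665029
```

Emit:
{"method": "arm_command", "body": {"delta_rot": [[0,0,0],[0,0,0],[0,0,0],[0,0,0]], "delta_pos": [[0,0.0005,0.002],[0,0.0005,0.004],[0,0.0005,0.006],[0,0.0005,0.008]], "gripper": [1,1,1,1]}}

```text
time: 13.35
position: [0.5746, -0.041, 0.1315]
tool_rot: [0.992, 0.125, 0.0, 0.001]
ft_force: [0.0, -3.0, -0.7]
grip_width: 0.0217
grip_force: 44.9
```

Emit:
{"method": "arm_command", "body": {"delta_rot": [[0,0,0],[0,0,0],[0,0,0],[0,0,0],[0,0,0],[0,0,0],[0,0,0],[0,0,0],[0,0,0],[0,0,0],[0,0,0],[0,0,0]], "delta_pos": [[0,0,0.004],[0,0,0.007],[0,0,0.0095],[0,-0.003,0.0095],[0,-0.006,0.0095],[0,-0.01,0.0095],[0,-0.014,0.0095],[0,-0.018,0.0095],[0,-0.022,0.0095],[0,-0.026,0.0095],[0,-0.03,0.0095],[0,-0.034,0.0095]], "gripper": [1,1,1,1,1,1,1,1,1,1,1,1]}}

```text
time: 14.35
position: [0.5665, -0.009, 0.1215]
tool_rot: [0.992, 0.125, 0.0, 0.002]
ft_force: [2.7, -7.9, -5.9]
grip_width: 0.022
grip_force: 44.9
```

Run:
```python
from h import *
go(.5457*ux-.1224*uy+[0,0,.1215],-75.7);o=status.get_obs();print("s,r,Fs",uy@o["position"],ux@o["position"],uy@o["ft_force"])
```

```text
t 14.35 pos [ 0.5665 -0.009   0.1215] F [ 2.7 -7.9 -5.9] w 0.022 gf 44.9
rot [ 0.18 -0.03  0.07]
dpos [-0.0009 -0.0265 -0.0001]
ty heading -75.63135026457363 q6 1.110504998366229
s,r,Fs -0.148884407532786 0.5466100628527054 -8.274348519087471
```

26.5 mm remain. I'll draw 21 mm now, then creep.

Emit:
{"method": "arm_command", "body": {"delta_rot": [[0,0,0],[0,0,0],[0,0,0],[0,0,0],[0,0,0],[0,0,0],[0,0,0],[0,0,0]], "delta_pos": [[0,-0.003,0],[0,-0.006,0],[0,-0.009,0],[0,-0.012,0],[0,-0.015,0],[0,-0.018,0],[0,-0.02,0],[0,-0.021,0]], "gripper": [1,1,1,1,1,1,1,1]}}

```text
time: 15.02
position: [0.5612, 0.0117, 0.1215]
tool_rot: [0.992, 0.125, 0.0, 0.001]
ft_force: [2.2, -6.2, -5.2]
grip_width: 0.0218
grip_force: 44.9
```

Run:
```python
from h import *
go(.5457*ux-.1224*uy+[0,0,.1215],-75.7);o=status.get_obs();print("s,r,Fs",uy@o["position"],ux@o["position"],uy@o["ft_force"])
```

```text
t 15.02 pos [0.5612 0.0117 0.1215] F [ 2.2 -6.2 -5.2] w 0.0218 gf 44.9
rot [ 0.15 -0.02  0.07]
dpos [-0.0009 -0.0051 -0.    ]
ty heading -75.62538980411425 q6 1.1447030622618612
s,r,Fs -0.12752523889903178 0.5466190306824845 -6.600455590349074
```

Emit:
{"method": "arm_command", "body": {"delta_rot": [[0,0,0],[0,0,0],[0,0,0],[0,0,0]], "delta_pos": [[0,-0.001,0],[0,-0.002,0],[0,-0.003,0],[0,-0.004,0]], "gripper": [1,1,1,1]}}

```text
time: 15.35
position: [0.5603, 0.0153, 0.1215]
tool_rot: [0.992, 0.125, 0.0, 0.001]
ft_force: [2.8, -7.2, -6.4]
grip_width: 0.0218
grip_force: 44.9
```

Emit:
{"method": "arm_command", "body": {"delta_rot": [[0,0,0],[0,0,0]], "delta_pos": [[0,-0.0007,0],[0,-0.0013,0]], "gripper": [1,1]}}

```text
time: 15.52
position: [0.5599, 0.0166, 0.1215]
tool_rot: [0.992, 0.125, 0.0, 0.001]
ft_force: [3.1, -7.3, -5.5]
grip_width: 0.022
grip_force: 44.9
```

Emit:
{"method": "arm_command", "body": {"delta_rot": [[0,0,0],[0,0,0]], "delta_pos": [[0,-0.0005,0],[0,-0.001,0]], "gripper": [1,1]}}

```text
time: 15.68
position: [0.5599, 0.0168, 0.1216]
tool_rot: [0.992, 0.125, 0.001, 0.002]
ft_force: [2.7, -8.9, -6.3]
grip_width: 0.0218
grip_force: 44.9
```

Run:
```python
from h import *
go(.5457*ux-.1224*uy+[0,0,.1215],-75.7);o=status.get_obs();print("s,r,Fs",uy@o["position"],ux@o["position"],uy@o["ft_force"])
```

```text
t 15.68 pos [0.5599 0.0168 0.1216] F [ 2.7 -8.9 -6.3] w 0.0218 gf 44.9
rot [ 0.25 -0.03  0.1 ]
dpos [-0.001   0.0001  0.0001]
ty heading -75.59559337528336 q6 1.1551600977859353
s,r,Fs -0.12225961719864811 0.5466653662949191 -9.332036682823047
```

Contact came at the predicted spot (s = -0.1223). One gentle press, hold, then relax.

Emit:
{"method": "arm_command", "body": {"delta_rot": [[0,0,0],[0,0,0],[0,0,0]], "delta_pos": [[0,-0.0007,0],[0,-0.0007,0],[0,-0.0007,0]], "gripper": [1,1,1]}}

```text
time: 15.93
position: [0.5599, 0.0169, 0.1216]
tool_rot: [0.992, 0.125, 0.001, 0.003]
ft_force: [3.5, -10.7, -7.0]
grip_width: 0.0214
grip_force: 44.9
```

Run:
```python
from h import *
go(None);o=status.get_obs();print("s,r,Fs",uy@o["position"],ux@o["position"],uy@o["ft_force"])
```

```text
t 15.93 pos [0.5599 0.0169 0.1216] F [  3.5 -10.7  -7. ] w 0.0214 gf 44.9
ty heading -75.5875075012644 q6 1.156264222797845
s,r,Fs -0.12216351080868709 0.5466660587143011 -11.284030412358515
```

Emit:
{"method": "arm_command", "body": {"delta_rot": [[0,0,0],[0,0,0],[0,0,0],[0,0,0]], "delta_pos": [[0,0.0015,0],[0,0.003,0],[0,0.0045,0],[0,0.0045,0]], "gripper": [1,1,1,1]}}

```text
time: 16.27
position: [0.5588, 0.0159, 0.1215]
tool_rot: [0.992, 0.124, -0.001, -0.001]
ft_force: [1.3, -0.9, -4.1]
grip_width: 0.0217
grip_force: 44.9
```

Run:
```python
from h import *
go(.5457*ux-.2288*uy+[0,0,.1555],-75.7);o=status.get_obs();print("s,r,Fs",uy@o["position"],ux@o["position"],uy@o["ft_force"])
```

```text
t 16.27 pos [0.5588 0.0159 0.1215] F [ 1.3 -0.9 -4.1] w 0.0217 gf 44.9
rot [-0.13  0.13 -0.01]
dpos [ 0.0003  0.1059 -0.0342]
ty heading -75.71247050209277 q6 1.1485142165571582
s,r,Fs -0.12282787684915342 0.5454077708839765 -1.2133099719958211
```

Emit:
{"method": "arm_command", "body": {"delta_rot": [[0,0,0],[0,0,0],[0,0,0],[0,0,0],[0,0,0],[0,0,0],[0,0,0],[0,0,0],[0,0,0]], "delta_pos": [[0,0,-0.012],[0,0,-0.024],[0,0,-0.034],[0,0.035,-0.034],[0,0.07,-0.034],[0,0.105,-0.034],[0,0.105,-0.034],[0,0.105,-0.034],[0,0.105,-0.034]], "gripper": [1,1,1,1,1,1,1,1,1]}}

```text
time: 17.02
position: [0.5847, -0.0855, 0.1556]
tool_rot: [0.992, 0.124, -0.001, -0.001]
ft_force: [0.2, 0.5, -3.5]
grip_width: 0.022
grip_force: 44.8
```

Run:
```python
from h import *
go(.5457*ux-.2293*uy+[0,0,.1405],-75.7)
```

```text
t 17.02 pos [ 0.5847 -0.0855  0.1556] F [ 0.2  0.5 -3.5] w 0.022 gf 44.8
rot [-0.14  0.11 -0.02]
dpos [0.0003 0.0018 0.0151]
ty heading -75.7194039223279 q6 0.9861233994926208
```

Emit:
{"method": "arm_command", "body": {"delta_rot": [[0,0,0],[0,0,0],[0,0,0],[0,0,0],[0,0,0],[0,0,0],[0,0,0],[0,0,0],[0,0,0]], "delta_pos": [[0,0.0015,0],[0,0.0015,0.008],[0,0.0015,0.01],[0,0.0015,0.011],[0,0.0015,0.012],[0,0.0015,0.013],[0,0.0015,0.014],[0,0.0015,0.015],[0,0.0015,0.016]], "gripper": [1,1,1,1,1,1,1,1,1]}}

```text
time: 17.77
position: [0.5864, -0.088, 0.14]
tool_rot: [0.992, 0.125, 0.0, 0.0]
ft_force: [-0.4, 0.3, -2.7]
grip_width: 0.0219
grip_force: 44.8
```

Emit:
{"method": "arm_command", "body": {"delta_rot": [[0,0,0],[0,0,0],[0,0,0]], "delta_pos": [[0,0,0.001],[0,0,0.002],[0,0,0.003]], "gripper": [1,1,1]}}

```text
time: 18.02
position: [0.5863, -0.088, 0.137]
tool_rot: [0.992, 0.125, 0.0, 0.0]
ft_force: [0.6, 0.1, -2.6]
grip_width: 0.0216
grip_force: 44.8
```

Run:
```python
from h import *
go(.5457*ux-.2293*uy+[0,0,.1305],-75.7)
```

```text
t 18.02 pos [ 0.5863 -0.088   0.137 ] F [ 0.6  0.1 -2.6] w 0.0216 gf 44.8
rot [ 0.   -0.    0.02]
dpos [-0.0006 -0.001   0.0065]
ty heading -75.68266391843117 q6 0.9836360741075587
```

Emit:
{"method": "arm_command", "body": {"delta_rot": [[0,0,0],[0,0,0],[0,0,0],[0,0,0],[0,0,0],[0,0,0],[0,0,0],[0,0,0],[0,0,0],[0,0,0],[0,0,0],[0,0,0]], "delta_pos": [[0,0,0.004],[0,0,0.009],[0,0,0.013],[0,0,0.0155],[0,-0.003,0.0155],[0,-0.006,0.0155],[0,-0.01,0.0155],[0,-0.014,0.0155],[0,-0.018,0.0155],[0,-0.022,0.0155],[0,-0.026,0.0155],[0,-0.03,0.0155]], "gripper": [1,1,1,1,1,1,1,1,1,1,1,1]}}

```text
time: 19.02
position: [0.5799, -0.0617, 0.1216]
tool_rot: [0.992, 0.125, 0.001, 0.003]
ft_force: [0.6, -7.6, -6.6]
grip_width: 0.0216
grip_force: 44.9
```

Run:
```python
from h import *
go(.5457*ux-.1543*uy+[0,0,.1215],-75.7)
```

```text
t 19.02 pos [ 0.5799 -0.0617  0.1216] F [ 0.6 -7.6 -6.6] w 0.0216 gf 44.9
rot [ 0.35 -0.05  0.1 ]
dpos [-0.0009 -0.049  -0.0002]
ty heading -75.60073433311112 q6 1.0281972051932162
```

Emit:
{"method": "arm_command", "body": {"delta_rot": [[0,0,0],[0,0,0],[0,0,0],[0,0,0],[0,0,0],[0,0,0],[0,0,0],[0,0,0],[0,0,0],[0,0,0],[0,0,0],[0,0,0]], "delta_pos": [[0,-0.004,0],[0,-0.008,0],[0,-0.012,0],[0,-0.016,0],[0,-0.02,0],[0,-0.024,0],[0,-0.028,0],[0,-0.032,0],[0,-0.036,0],[0,-0.039,0],[0,-0.041,0],[0,-0.042,0]], "gripper": [1,1,1,1,1,1,1,1,1,1,1,1]}}

```text
time: 20.02
position: [0.5694, -0.0205, 0.1215]
tool_rot: [0.992, 0.125, 0.001, 0.002]
ft_force: [0.5, -6.5, -6.4]
grip_width: 0.0215
grip_force: 44.9
```

Run:
```python
from h import *
go(.5457*ux-.1543*uy+[0,0,.1215],-75.7)
```

```text
t 20.02 pos [ 0.5694 -0.0205  0.1215] F [ 0.5 -6.5 -6.4] w 0.0215 gf 44.9
rot [ 0.29 -0.04  0.11]
dpos [-0.0009 -0.0064  0.    ]
ty heading -75.58528441760629 q6 1.0929537167953365
```

Emit:
{"method": "arm_command", "body": {"delta_rot": [[0,0,0],[0,0,0],[0,0,0],[0,0,0],[0,0,0]], "delta_pos": [[0,-0.001,0],[0,-0.002,0],[0,-0.003,0],[0,-0.004,0],[0,-0.005,0]], "gripper": [1,1,1,1,1]}}

```text
time: 20.43
position: [0.5682, -0.0159, 0.1215]
tool_rot: [0.992, 0.125, 0.001, 0.003]
ft_force: [0.8, -7.7, -5.7]
grip_width: 0.0217
grip_force: 44.9
```

Emit:
{"method": "arm_command", "body": {"delta_rot": [[0,0,0],[0,0,0]], "delta_pos": [[0,-0.0007,0],[0,-0.0013,0]], "gripper": [1,1]}}

```text
time: 20.6
position: [0.5679, -0.0145, 0.1215]
tool_rot: [0.992, 0.125, 0.001, 0.002]
ft_force: [1.4, -7.7, -6.1]
grip_width: 0.0215
grip_force: 44.9
```

Run:
```python
from h import *
go(.5457*ux-.1543*uy+[0,0,.1215],-75.7)
```

```text
t 20.6 pos [ 0.5679 -0.0145  0.1215] F [ 1.4 -7.7 -6.1] w 0.0215 gf 44.9
rot [ 0.29 -0.04  0.1 ]
dpos [-0.001  -0.0003  0.    ]
ty heading -75.59602430418158 q6 1.1029699955376315
```

Emit:
{"method": "arm_command", "body": {"delta_rot": [[0,0,0],[0,0,0],[0,0,0]], "delta_pos": [[0,-0.0005,0],[0,-0.001,0],[0,-0.001,0]], "gripper": [1,1,1]}}

```text
time: 20.85
position: [0.5679, -0.0142, 0.1216]
tool_rot: [0.992, 0.126, 0.001, 0.003]
ft_force: [0.8, -8.5, -7.1]
grip_width: 0.0218
grip_force: 44.9
```

Blocked at the predicted place. Now a gentle extra press.

Emit:
{"method": "arm_command", "body": {"delta_rot": [[0,0,0],[0,0,0],[0,0,0]], "delta_pos": [[0,-0.001,0],[0,-0.001,0],[0,-0.001,0]], "gripper": [1,1,1]}}

```text
time: 21.1
position: [0.5679, -0.014, 0.1217]
tool_rot: [0.992, 0.126, 0.001, 0.004]
ft_force: [1.1, -10.5, -6.9]
grip_width: 0.0215
grip_force: 44.9
```

Run:
```python
from h import *
go(None);o=status.get_obs();print("s,r,Fs",uy@o["position"],ux@o["position"],uy@o["ft_force"])
```

```text
t 21.1 pos [ 0.5679 -0.014   0.1217] F [  1.1 -10.5  -6.9] w 0.0215 gf 44.9
ty heading -75.54415280756069 q6 1.1061857928095404
s,r,Fs -0.15407734453106606 0.5467832661201619 -10.473483064760007
```

Emit:
{"method": "arm_command", "body": {"delta_rot": [[0,0,0],[0,0,0],[0,0,0],[0,0,0]], "delta_pos": [[0,0.0015,0],[0,0.003,0],[0,0.0045,0],[0,0.0045,0]], "gripper": [1,1,1,1]}}

```text
time: 21.43
position: [0.5678, -0.0147, 0.1217]
tool_rot: [0.992, 0.125, 0.0, 0.0]
ft_force: [0.6, -2.0, -3.5]
grip_width: 0.0212
grip_force: 44.9
```

Run:
```python
from h import *
go(None);o=status.get_obs();print("s,r,Fs",uy@o["position"],ux@o["position"],uy@o["ft_force"])
```

```text
t 21.43 pos [ 0.5678 -0.0147  0.1217] F [ 0.6 -2.  -3.5] w 0.0212 gf 44.9
ty heading -75.69379549818926 q6 1.0985680383382368
s,r,Fs -0.1547253960214282 0.5465539519793604 -2.1296986271661464
```

Emit:
{"method": "arm_command", "body": {"delta_rot": [[0,0,0],[0,0,0],[0,0,0],[0,0,0],[0,0,0],[0,0,0]], "delta_pos": [[0,0.0008,0],[0,0.0008,-0.012],[0,0.0008,-0.024],[0,0.0008,-0.036],[0,0.0008,-0.07],[0,0.0008,-0.07]], "gripper": [1,1,1,1,1,1]}}

```text
time: 21.93
position: [0.571, -0.015, 0.1965]
tool_rot: [0.992, 0.125, 0.005, 0.001]
ft_force: [2.3, 0.5, -2.3]
grip_width: 0.0215
grip_force: 44.8
```

Run:
```python
from h import *
go([.4855,-.3216,.19],-75.7)
```

```text
t 21.93 pos [ 0.571  -0.015   0.1965] F [ 2.3  0.5 -2.3] w 0.0215 gf 44.8
rot [ 0.19 -0.52  0.04]
dpos [-0.1588  0.2759  0.006 ]
ty heading -75.6577734370791 q6 1.0973294926346036
```

Emit:
{"method": "arm_command", "body": {"delta_rot": [[0,0,0],[0,0,0],[0,0,0],[0,0,0],[0,0,0],[0,0,0],[0,0,0],[0,0,0],[0,0,0],[0,0,0],[0,0,0]], "delta_pos": [[-0.158,0.276,0.003],[-0.158,0.276,0.003],[-0.158,0.276,0.003],[-0.158,0.276,0.003],[-0.158,0.276,0.003],[-0.158,0.276,0.003],[-0.158,0.276,0.003],[-0.158,0.276,0.003],[-0.158,0.276,0.003],[-0.158,0.276,0.003],[-0.158,0.276,0.003]], "gripper": [1,1,1,1,1,1,1,1,1,1,1]}}

```text
time: 22.85
position: [0.4825, -0.3204, 0.1878]
tool_rot: [0.992, 0.124, -0.0, -0.001]
ft_force: [0.1, 0.2, -3.3]
grip_width: 0.0218
grip_force: 44.9
```

Run:
```python
from h import *
import cv2
go([.4855,-.3216,.0585],-75.7)
a=viewer.camera("top")["pixels"];cv2.imwrite("pics/top5.png",a)
cv2.imwrite("pics/r5.png",cv2.resize(a[195:280,210:375],None,fx=4.8,fy=4.8,interpolation=cv2.INTER_CUBIC))
```

```text
t 22.85 pos [ 0.4825 -0.3204  0.1878] F [ 0.1  0.2 -3.3] w 0.0218 gf 44.9
rot [-0.16  0.03  0.  ]
dpos [0.0027 0.0023 0.1293]
ty heading -75.69799545737096 q6 0.5409761620810001
```

View pics/r5.png

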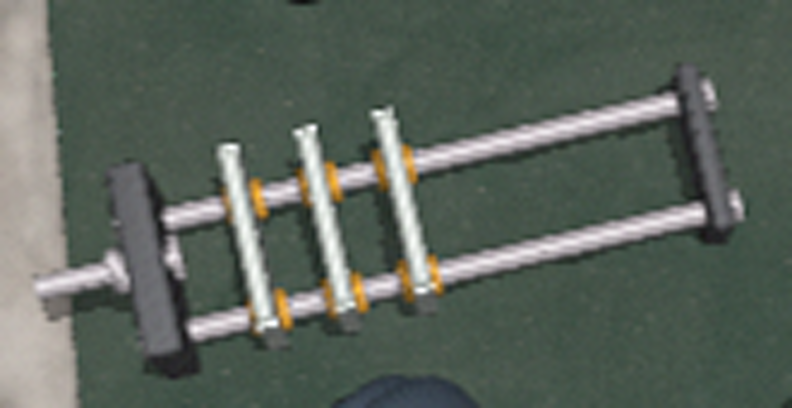

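The dividers are evenly spaced, with top ends at x ≈ 229, 305 and 383. Now the gauge goes down into the tray.

Emit:
{"method": "arm_command", "body": {"delta_rot": [[0,0,0],[0,0,0],[0,0,0],[0,0,0],[0,0,0],[0,0,0],[0,0,0],[0,0,0]], "delta_pos": [[0.002,0.002,0.03],[0.002,0.002,0.065],[0.002,0.002,0.1],[0.002,0.002,0.115],[0.002,0.002,0.121],[0.002,0.002,0.124],[0.002,0.002,0.127],[0.002,0.002,0.128]], "gripper": [1,1,1,1,1,1,1,1]}}

```text
time: 23.57
position: [0.4864, -0.3234, 0.0615]
tool_rot: [0.992, 0.125, 0.001, 0.001]
ft_force: [-0.4, -0.1, -2.1]
grip_width: 0.0216
grip_force: 44.9
```

Emit:
{"method": "arm_command", "body": {"delta_rot": [[0,0,0],[0,0,0],[0,0,0],[0,0,0]], "delta_pos": [[0,0,0.001],[0,0,0.002],[0,0,0.003],[0,0,0.0035]], "gripper": [1,1,1,1]}}

```text
time: 23.9
position: [0.4856, -0.3235, 0.0576]
tool_rot: [0.992, 0.125, 0.0, 0.0]
ft_force: [0.4, -0.7, -3.0]
grip_width: 0.0217
grip_force: 44.9
```

Emit:
{"method": "arm_command", "body": {"delta_rot": [[0,0,0],[0,0,0],[0,0,0]], "delta_pos": [[0,0,0.0005],[0,0,0.001],[0,0,0.0015]], "gripper": [1,1,1]}}

```text
time: 24.15
position: [0.4857, -0.3236, 0.0573]
tool_rot: [0.992, 0.125, 0.0, 0.0]
ft_force: [-2.5, 1.6, 11.7]
grip_width: 0.0213
grip_force: 44.8
```

It's on the tray floor. I relax the downforce, open and retreat upward.

Emit:
{"method": "arm_command", "body": {"delta_rot": [[0,0,0],[0,0,0],[0,0,0],[0,0,0],[0,0,0],[0,0,0],[0,0,0],[0,0,0],[0,0,0]], "delta_pos": [[0,0,-0.001],[0,0,-0.001],[0,0,-0.001],[0,0,-0.001],[0,0,-0.001],[0,0,-0.001],[0,0,-0.001],[0,0,-0.001],[0,0,-0.001]], "gripper": [1,-1,-1,-1,-1,-1,-1,-1,-1]}}

```text
time: 24.9
position: [0.4853, -0.3232, 0.0565]
tool_rot: [0.992, 0.125, -0.0, -0.0]
ft_force: [-0.6, -0.4, 0.4]
grip_width: 0.0671
grip_force: 0.0
```

Emit:
{"method": "arm_command", "body": {"delta_rot": [[0,0,0],[0,0,0],[0,0,0],[0,0,0],[0,0,0],[0,0,0],[0,0,0],[0,0,0],[0,0,0],[0,0,0],[0,0,0]], "delta_pos": [[0,0,-0.01],[0,0,-0.03],[0,0,-0.06],[0,0,-0.1],[0,0,-0.14],[-0.03,0,-0.14],[-0.07,0,-0.14],[-0.1,0,-0.14],[-0.1,0,-0.14],[-0.1,0,-0.14],[-0.1,0,-0.14]], "gripper": [-1,-1,-1,-1,-1,-1,-1,-1,-1,-1,-1]}}

```text
time: 25.82
position: [0.389, -0.3483, 0.1973]
tool_rot: [0.992, 0.124, 0.001, 0.001]
ft_force: [-0.3, -0.1, 0.9]
grip_width: 0.087
grip_force: 0.0
```

Run:
```python
from h import *
import cv2
go(None)
a=viewer.camera("top")["pixels"]
cv2.imwrite("pics/t6.png",cv2.resize(a[180:330,140:500],None,fx=2.2,fy=2.2,interpolation=cv2.INTER_CUBIC))
```

```text
t 25.82 pos [ 0.389  -0.3483  0.1973] F [-0.3 -0.1  0.9] w 0.087 gf 0.0
ty heading -75.72072344666432 q6 0.37639639980665246
```

View pics/t6.png

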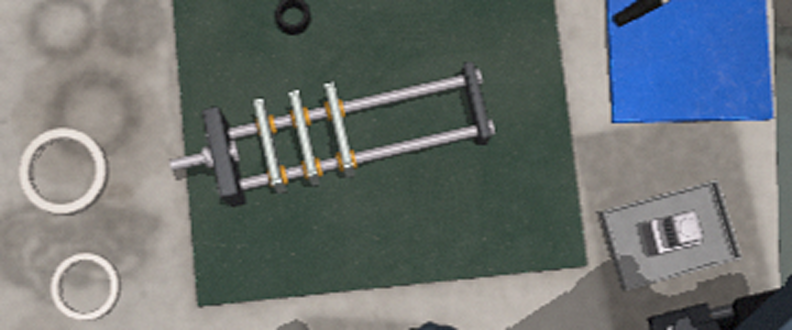

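The gauge stands upright in the tray at (675,232), the gaps are even, and the rings and loupe haven't moved. I'm handing in.

```bash
python3 -c "
from rig import robot
print(robot.hand_in())"
```

```text
the job is handed in; nothing more can be done
None
```

The job is handed in, verdict not shown: all three dividers were drawn up until the gauge touched the stop screw or the divider before (gaps look even in the top view), and the gauge is back upright in the tray with rings and loupe unmoved; at the start it stood about 90° off the stated orientation, so I found the thick leg by camera.

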